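Push the electrophorus disc and the rod case home on the cabinet tray

ROBOT

A 6-joint arm with a two-finger parallel gripper is mounted at the origin on the work surface. World frame = base frame: x ahead of the robot, y to its left, z up, the work surface at z = 0. Lengths are in m, angles in rad, forces in N, time in s.
With the tool pointing down it reaches from about 0.3 to 0.875 m from the base axis. Payload 6.4 kg.
Tool frame: the origin (TCP) lies midway between the tips of the shut fingers; the grasp point (between the pads) lies 19 mm behind it; z points along the fingers, y is the line along which they close (so a half turn about z gives the same grasp; the last joint's range is limited). The gripper opens to 85 mm and grips with 20 to 120 N. Pads are 22 mm wide; open, the fingers measure 114 mm over their backs; the gripper's body (76 mm by 85 mm) begins 54 mm behind the grasp point. The pads swing forward as they close: fully open they stand 13 mm farther back than shut.
Start: joints at [0.915, 0.181, 1.607, -0, 1.354, -0.206], TCP at [0.25, 0.518, 0.231] pointing down, gripper open.
Joint ranges: [-2.99, 2.99], [-0.89, 2.07], [0.3, 2.58], [-1.14, 4.28], [0, 2.63], [-3.12, 3.12]. Speed limits (rad/s): [2.57, 2.57, 3.01, 3.14, 3.14, 3.14].

INTERFACE

Orientations are given as a unit quaternion [w, x, y, z].
In Python, from plant import get_obs, imaging, robot gives the robot as it stands.
- The arm moves only by the tool send_rows, never from a script. Its argument "plan" is a list of rows, each a list of 5 numbers: the shift along the tool's x, y, z each as a share of 300 mm, from -1 to 1, then the turn about the tool's z as a share of 2 rad, from -1 to 1, then the opening, from 0 (shut) to 1 (fully open). A call has 1 to 5 rows; each row is the pose to reach, as a shift and turn from the pose commanded when the call began, along the tool's axes at that moment; what a row does not reach only later rows make up. A row lasts 1/12 s, in which the tool goes at most 41.7 mm and 7.16 degrees, less where a joint would pass 70% of its speed; a pose out of reach is approached as far as the arm can. A call with a number of a shift or a turn outside -1 to 1 is refused whole. A call with a gripper value outside its range is refused whole. The fingers move at their own pace and stop on an object; "squeeze" is the grip in N (left out, the last holds). Time passes only in rows, so rows that repeat a pose let the fingers close. It gives the time, the measured TCP pose, the force, the opening and the grip force at its end, in the units of the state.
- get_obs(): the state, without advancing time (a new reading comes with each control period).
- imaging.grab_frame(name): name is "side" or "top"; returns the picture (420x560x3 uint8, red, green, blue); there is no depth.
- imaging.get_calibration(name): a dict with "fx", "fy", "cx", "cy" (pixels), "world_to_cam" (4x4, takes a point from world to camera coordinates). Camera axes: x right, y up, looking along -z (the intrinsics and any distortion apply to the point x, -y, -z); pixel columns grow to the right and rows downward; lengths in m; the calibration is good to about 2 mm. A picture is of the moment at which its call begins. get_calibration takes no time and is no camera call.
- robot.sign_off(): hands the job in; it is judged then, once.
The state is a dict: "clock": time; "joint_pos": joint angles; "joint_vel": joint speeds; "effort": joint torques, N m; "tcp_pos": TCP position; "ee_rot": TCP orientation; "force": force on the tool from outside, world axes, zero at the start; "wrist_torque": the same for the moment, N m; "finger_gap": finger opening in m; "finger_force": force on a finger pad.
Only numpy, scipy, OpenCV 4.12 (cv2) and the standard library are available. Lean on these libraries where they do the work, as an engineer would, in place of code of your own. Each camera call takes 0.05 s, during which the arm holds its last target. There are 200 camera calls.

TASK

The tray from the lower compartment of the physics cabinet has to go back, but two things on it have slid forward. With the fingertips, push the black ebonite disc along the hardboard into the back left corner (the robot's left) until its edge touches both the back batten and the left cheek, and push the flat wooden rod case back until its long side lies flush along the back batten. Keep both flat on the tray all the way, do not lift or tip them, and leave the other apparatus where it stands.

Things in the scene. Friction and masses are not known exactly. Their poses are not given: they have to be found in the camera images.
- tray: fixed tray, turned up to 7 degrees: hardboard floor, green battens on three sides, front open towards the robot. Origin on the bench top; x to the back batten (away from the robot), y to the left cheek. In its frame, mm: floor top z 22, front edge x -120, back batten's inner face x 130, cheeks' inner faces y 340 and -340; battens and cheeks 18 thick, tops at z 58
- disc: black ebonite disc flat on the tray floor, in its left half, clear of back batten and left cheek: 160 mm across, 16 mm thick, about 0.4 kg, slides with ordinary dry friction (a few newtons); may reach a little past the tray's front edge. Origin at the centre of its underside, z up
- case: closed flat wooden rod case, dark sides, light sliding lid, flat on the tray floor in its right half, askew by up to 26 degrees: 95 mm along its x, 220 mm along its y (long axis), 32 mm high, about 0.4 kg, slides with ordinary dry friction. Its x points roughly to the back batten; a corner may reach past the tray's front edge. Origin at the centre of its underside
- cap: bystander on the tray floor near the middle of the back batten: brass Leyden jar cap, 54 mm across, with a thin rod and ball, 69 mm high; origin at the centre of its underside
- glass_rod: bystander on the bench in front of the tray: glass rod 12 mm thick in a square 20 mm wooden grip, 285 mm long over all, lying along its own y (glass end to -y, reaching 230 mm from the origin; wooden end 55 mm to +y); origin on the bench
- cover: bystander on the bench left of the tray: brass electrophorus cover plate 122 mm across, 8 mm thick, with an upright black handle, 116 mm high over all; origin at the centre of its underside
- electroscope: bystander on the bench right of the tray: tin electroscope, round case 124 mm across and 50 mm deep on a 120 mm foot, 271 mm high; origin at the centre of its foot's underside
- jar: bystander on the bench right of the tray: open Leyden jar, glass and tinfoil, 85 mm across, 150 mm high; origin at the centre of its underside
- magnet: bystander on the bench in front of the tray: grey horseshoe magnet lying flat, about 100 mm by 65 mm, 12 mm thick; origin on the bench at the centre of its bend, poles along its x
- key: bystander on the bench in front of the tray: flat brass cupboard key with a wooden tag, 100 mm long, 6 mm thick; origin on the bench under the key's round bow, key bit along its x
Things that resemble listed ones, but are neither listed nor needed, are in the scene too. What is shaped like the disc but green is not meant.

How it is judged:
At the end, for the whole second after the job is handed in: Disc flat on the tray floor in the back left corner, edge within 5 mm of both back batten and left cheek; rod case flat, its back side within 5 mm of the back batten (at mid-length) and parallel to it within 0.04 rad; both at rest; no other apparatus moved more than 20 mm (x of disc in the frame of tray above 0.045 m and y of disc in the frame of tray above 0.255 m and z of disc in the frame of tray between 0.018 and 0.026 m and angle between each of disc, case's own z axis and vertical below 0.05 rad and x of case in the frame of tray above 0.0775 m and angle between the y axis of case and the y axis of tray, either way round below 0.04 rad and z of case in the frame of tray between 0.018 and 0.026 m and linear speed of each of disc, case below 0.01 m/s and angular speed of each of disc, case below 0.1 rad/s and distance of each of cap, glass_rod, cover, electroscope, jar, magnet, key from where it was at the start of the episode below 0.02 m); the robot touches nothing.
It fails at once if the disc is lifted off the tray floor (over 10 mm), tipped up (over 0.2 rad) or pushed off the tray (z of disc in the frame of tray above 0.032 m or z of disc in the frame of tray below 0.012 m or angle between disc's own z axis and vertical above 0.2 rad).
It fails at once if the rod case is lifted off the tray floor (over 10 mm), tipped up (over 0.2 rad) or pushed off the tray (z of case in the frame of tray above 0.032 m or z of case in the frame of tray below 0.012 m or angle between case's own z axis and vertical above 0.2 rad).
It fails at once if the brass cap on the tray is displaced by more than 20 mm or tipped over (distance of cap from where it was at the start of the episode above 0.02 m or angle between cap's own z axis and vertical above 0.3 rad).
It fails at once if a thing in front of the tray (glass rod, magnet, key) is displaced by more than 20 mm or tipped over (distance of any of glass_rod, magnet, key from where it was at the start of the episode above 0.02 m or angle between any of glass_rod, magnet, key's own z axis and vertical above 0.3 rad).
It fails at once if a thing beside the tray (cover, electroscope, jar) is displaced by more than 20 mm or tipped over (distance of any of cover, electroscope, jar from where it was at the start of the episode above 0.02 m or angle between any of cover, electroscope, jar's own z axis and vertical above 0.3 rad).
It also fails if it takes over 58 s, if anything falls off the work surface, if the arm or the gripper's body presses on something with over 40 N, if the wrist force passes 120 N, or if a joint passes its speed limit or range.

## Working session

There is one attempt and no reset: what is moved stays moved. The work goes in short steps, Python scripts to look and compute and a tool call to move; the robot and the scene stay as the last step left them, time stands still between calls to the robot, and variables do not carry over. Pictures are saved under pics/ and viewed, at most 10 in all, crops included, and the job is handed in when it is done.

Besides the shell and the picture viewer there is one more tool, called after ">>>" as name(argument=value, ...) on one line, values as JSON. send_rows: Moves the arm, as the interface text tells. Shift numbers are shares of 300 mm and turn numbers shares of 2 rad, none past 1 either way. Its arguments: {"type":"object","properties":{"plan":{"type":"array","items":{"type":"array","items":{"type":"number","minimum":-1,"maximum":1}}},"squeeze":{"type":"number"}},"required":["plan"]}

```bash
mkdir -p pics; python3 - <<'E'
from plant import get_obs, imaging, robot
import cv2
for n in("top","side"):
    f=imaging.grab_frame(n); cv2.imwrite(f"pics/{n}0.png",f[:,:,::-1])
    print(n,imaging.get_calibration(n))
o=get_obs();print(o['clock'],o['tcp_pos'],o['ee_rot'],o['finger_gap'])
E
```

```text
top {'fx': 399.16946275460896, 'fy': 399.16946275460896, 'cx': 276.1899072164952, 'cy': 215.96307658426682, 'world_to_cam': array([[-2.75144809e-02, -9.99611273e-01, -4.50069214e-03,
         1.36941875e-03],
       [ 9.87760002e-01, -2.78792606e-02,  1.53469622e-01,
        -4.72730536e-01],
       [-1.53535441e-01, -2.22966686e-04,  9.88143117e-01,
        -1.11085894e+00],
       [ 0.00000000e+00,  0.00000000e+00,  0.00000000e+00,
         1.00000000e+00]])}
side {'fx': 458.57951436932353, 'fy': 458.57951436932353, 'cx': 279.69840288934404, 'cy': 206.8030032825134, 'world_to_cam': array([[-0.89208865, -0.45180674,  0.00696486,  0.43065815],
       [ 0.33469668, -0.65034344,  0.68193221, -0.21590108],
       [-0.30357202,  0.6106751 ,  0.73138222, -1.47984008],
       [ 0.        ,  0.        ,  0.        ,  1.        ]])}
0.1 [0.24967778 0.51741117 0.23047108] [-3.39505910e-04  2.23010518e-01  9.74815718e-01 -7.13715218e-04] 0.08591604388837845
```

View pics/top0.png

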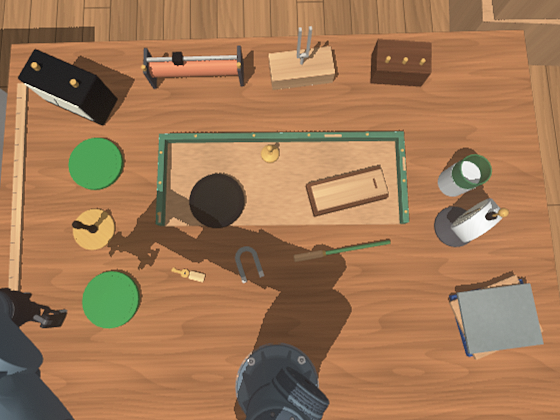

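View pics/side0.png

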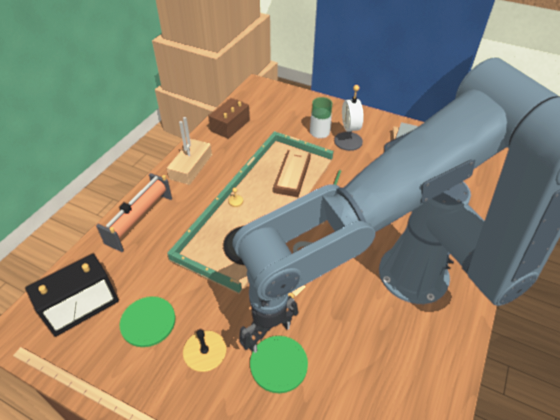

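The top view shows the black disc at about (217,200), the case at about (347,191), the cap at (269,152), the magnet at (249,265), the key at (188,274) and the glass rod at (345,250). There are three round flat candidates: green ones at (95,163) and (110,299), both off the tray, and the black one at (217,200) on the tray. The black one is meant. I'll confirm it in one enlarged crop.

```bash
cat > h.py <<'E'
import numpy as np, cv2
from plant import imaging
def ray(n,uv):
    c=imaging.get_calibration(n);T=c['world_to_cam'];R,t=T[:3,:3],T[:3,3]
    u,v=uv; d=np.array([(u-c['cx'])/c['fx'],-(v-c['cy'])/c['fy'],-1.])
    return -R.T@t, R.T@d
def onz(n,uv,z):
    o,d=ray(n,uv); return (o+d*(z-o[2])/d[2])[:2]
def proj(n,p):
    c=imaging.get_calibration(n);q=c['world_to_cam']@np.append(p,1)
    return np.array([c['cx']-c['fx']*q[0]/q[2], c['cy']+c['fy']*q[1]/q[2]])
def tri(a,b):
    (o1,d1),(o2,d2)=ray('top',a),ray('side',b)
    A=np.stack([d1,-d2],1);s=np.linalg.lstsq(A,o2-o1,rcond=None)[0]
    p,q=o1+s[0]*d1,o2+s[1]*d2; return (p+q)/2,np.linalg.norm(p-q)
E
python3 - <<'E'
import cv2
f=cv2.imread('pics/top0.png')[122:287,150:415]
cv2.imwrite('pics/crop0.png',cv2.resize(f,None,fx=3,fy=3,interpolation=cv2.INTER_CUBIC))
s=cv2.imread('pics/side0.png')[125:295,165:345]
cv2.imwrite('pics/crop1.png',cv2.resize(s,None,fx=3.5,fy=3.5,interpolation=cv2.INTER_CUBIC))
E
```

```text
(no output)
```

View pics/crop0.png

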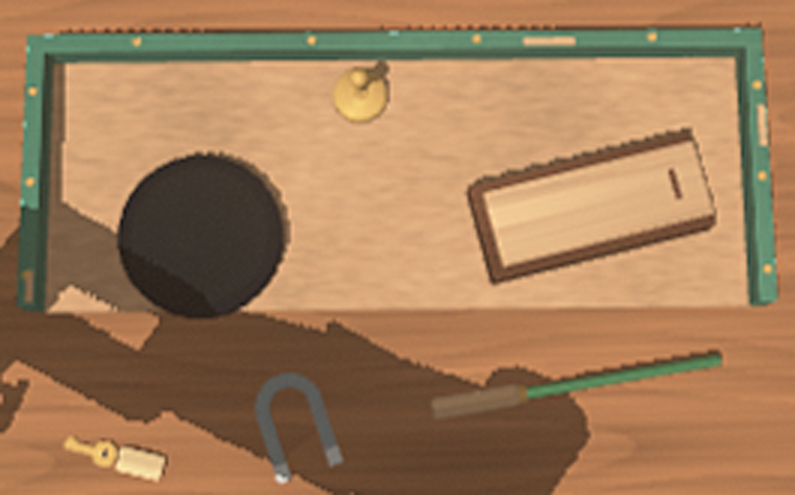

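View pics/crop1.png

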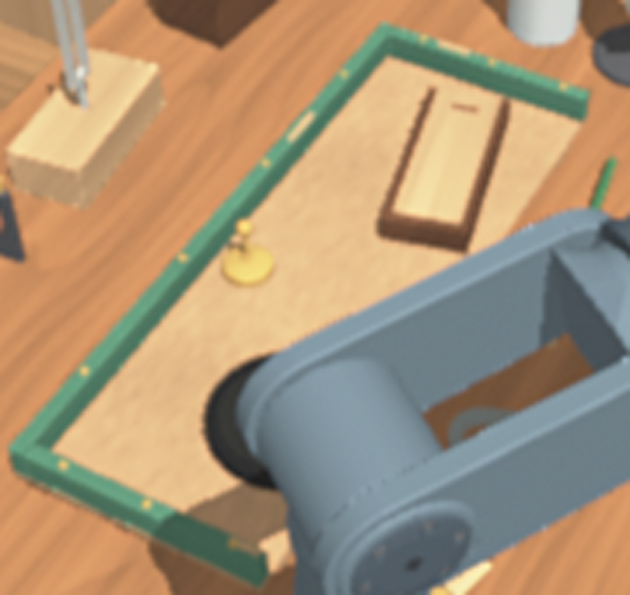

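The crops confirm it: the disc at crop0 (202,235) is black and lies on the hardboard in the left half. The case's top corners are at about (469,190), (690,130), (716,222) and (495,280). Next I'll compute the poses.

```bash
python3 - <<'E'
from h import *
from scipy.optimize import least_squares
T=lambda p:((p[0]+.5)/3-.5+150,(p[1]+.5)/3-.5+122)
S=lambda p:((p[0]+.5)/3.5-.5+165,(p[1]+.5)/3.5-.5+125)
pr=lambda *a:print(*[np.round(x,4) if not isinstance(x,str) else x for x in a])
def fit(obj,pix,z):
    W=np.array([onz('top',T(p),z) for p in pix]);obj=np.array(obj)/1000
    def r(q):
        c,s=np.cos(q[2]),np.sin(q[2]); return (obj@np.array([[c,s],[-s,c]])+q[:2]-W).ravel()
    a=least_squares(r,[.5,0,0]);pr('fit',a.x,a.fun*1000);return a.x
t=fit([[148,358],[148,-358],[-120,358],[-120,-358]],[(28,37),(762,28),(20,308),(776,303)],.058)
k=fit([[47.5,110],[47.5,-110],[-47.5,-110],[-47.5,110]],[(469,190),(690,130),(716,222),(495,278)],.054)
d=onz('top',T((202,235)),.038)
c=onz('top',T((360,96)),.026)
def totray(p):
    C,s=np.cos(t[2]),np.sin(t[2]); x,y=p-t[:2]; return np.array([C*x+s*y,-s*x+C*y])
pr('disc',d,totray(d),'case',totray(k[:2]),'rel',np.array(k[2]-t[2]),'cap',c,totray(c))
for n,a,b in [('tray BL',(28,37),(11,455)),('tray BR',(762,28),(388,25)),('tray FR',(776,303),(588,95)),('case BL',(469,190),(379,225)),('case FL',(495,270),(468,240)),('disc left? cap ball',(359,78),(244,227))]:
    p,e=tri(T(a),S(b));pr(n,p,np.array(e))
for n,p in [('magbow',(288,376)),('rodL',(435,408)),('rodR',(720,360)),('key',(105,452)),('caserod',(520,395))]: w=onz('top',T(p),.01);pr(n,w,totray(w))
E
```

```text
fit [ 0.5671 -0.0304 -0.019 ] [ 1.1455  1.5007 -0.7488 -1.4081 -1.0085  3.7447  0.6118 -3.8373]
fit [ 0.5395 -0.2168  0.2306] [ 3.4695  0.7085  0.7846  1.1125 -0.9277 -2.0152 -3.3264  0.1942]
disc [0.5239 0.1579] [-0.0468  0.1875] case [-0.0241 -0.1869] rel 0.2496 cap [0.6621 0.0024] [0.0944 0.0346]
tray BL [0.7215 0.3249 0.0497] 0.0046
tray BR [ 0.7062 -0.3923  0.0528] 0.0093
tray FR [ 0.4418 -0.3839  0.0519] 0.0027
case BL [ 0.5609 -0.1004  0.0413] 0.0016
case FL [ 0.4759 -0.124   0.0394] 0.0115
disc left? cap ball [0.6615 0.0022 0.0835] 0.0002
magbow [0.3879 0.0794] [-0.1812  0.1064]
rodL [ 0.3531 -0.0619] [-0.2134 -0.0355]
rodR [ 0.3918 -0.3397] [-0.1695 -0.3125]
key [0.3198 0.2563] [-0.2527  0.282 ]
caserod [ 0.3633 -0.1444] [-0.2016 -0.1178]
```

```bash
cat > go.py <<'E'
import sys, numpy as np
from plant import get_obs
from scipy.spatial.transform import Rotation as Rt
t=[.5671,-.0304,-.019]
o=get_obs(); w,x,y,z=o['ee_rot']; R=Rt.from_quat([x,y,z,w]); M=R.as_matrix()
C,s=np.cos(t[2]),np.sin(t[2]); A=np.array([[C,-s],[s,C]])
p=o['tcp_pos']; q=A.T@(p[:2]-t[:2])*1000; yaw=np.degrees(np.arctan2(M[1,0],M[0,0])-t[2])
print('t',round(o['clock'],2),'tray',q.round(1),'z',round(p[2]*1000,1),'toolx',round(yaw,1),'F',np.round(o['force'],1),'j',np.round(o['joint_pos'],2))
if len(sys.argv)>4:
    X,Y,Z,a=map(float,sys.argv[1:5])
    g=np.append(A@np.array([X,Y])/1000+t[:2],Z/1000)
    d=M.T@(g-p)/.3; tr=-np.radians((a-yaw+180)%360-180)/2
    print('shift',d.round(3),'turn',round(tr,3))
E
python3 go.py -131 125 230 -143.4
```

```text
t 0.1 tray [-327.8  541.7] z 230.5 toolx 155.3 F [-0.6  0.1  0.1] j [ 0.91  0.18  1.61  0.    1.35 -0.21]
shift [-1.176 -0.988  0.003] turn -0.535
```

>>> send_rows(plan=[[-0.1,-0.085,0,-0.06,1],[-0.2,-0.17,0,-0.12,1],[-0.3,-0.255,0,-0.18,1],[-0.4,-0.34,0,-0.24,1],[-0.5,-0.42,0,-0.3,1]])

```text
clock: 0.52
tcp_pos: [0.3268, 0.3452, 0.2309]
ee_rot: [-0.0, -0.062, 0.998, -0.0]
force: [0.7, 0.6, -1.2]
finger_gap: 0.0853
finger_force: 0.0
```

```bash
python3 go.py -131 125 150 -143.4
```

```text
t 0.52 tray [-247.4  371. ] z 230.9 toolx -171.8 F [ 0.7  0.6 -1.2] j [ 0.56 -0.05  1.85 -0.    1.34 -1.13]
shift [-0.268 -0.867  0.27 ] turn -0.248
```

>>> send_rows(plan=[[-0.03,-0.12,0,-0.05,1],[-0.07,-0.24,0,-0.11,1],[-0.12,-0.36,0,-0.17,1],[-0.17,-0.48,0,-0.23,1],[-0.2,-0.6,0,-0.23,1]])

```text
clock: 0.93
tcp_pos: [0.4049, 0.1815, 0.2313]
ee_rot: [0.0, -0.288, 0.958, 0.0]
force: [1.9, 0.8, 0.2]
finger_gap: 0.0851
finger_force: 0.0
```

```bash
python3 go.py -131 125 60 -143.4
```

```text
t 0.93 tray [-166.2  208.7] z 231.3 toolx -145.5 F [1.9 0.8 0.2] j [ 0.15 -0.13  1.92  0.    1.35 -2.  ]
shift [ 0.062 -0.297  0.571] turn -0.018
```

>>> send_rows(plan=[[0.03,-0.12,0,0,1],[0.06,-0.24,0.06,0,1],[0.06,-0.28,0.17,0,1],[0.06,-0.28,0.29,0,1],[0.06,-0.28,0.4,0,1]])

```text
clock: 1.35
tcp_pos: [0.4355, 0.101, 0.1099]
ee_rot: [0.0, -0.283, 0.959, -0.0]
force: [-0.7, -1.0, -0.3]
finger_gap: 0.0856
finger_force: 0.0
```

```bash
python3 - <<'E'
from plant import imaging
import cv2,numpy as np
a=imaging.grab_frame('top')[110:290,140:420];b=imaging.grab_frame('side')[130:310,140:420]
cv2.imwrite('pics/a1.png',cv2.resize(np.vstack([a,b]),None,fx=1.66,fy=1.66,interpolation=cv2.INTER_CUBIC)[:,:,::-1])
E
python3 go.py -131 125 40 -143.4
```

```text
t 1.45 tray [-139.2  129.7] z 106.2 toolx -145.9 F [-0.7 -0.2  0.3] j [-0.04  0.05  2.03 -0.    1.07 -2.18]
shift [-0.016 -0.03   0.22 ] turn -0.022
```

View pics/a1.png

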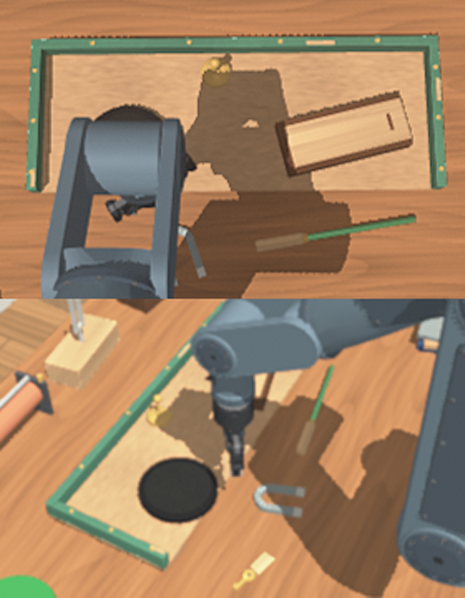

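The tool stands behind the disc and clear of the magnet. The side view now shows the whole disc, centred at about (247,245) in the full picture. I'll check that against the top estimate.

```bash
python3 - <<'E'
from h import *
t=[.5671,-.0304,-.019];C,s=np.cos(t[2]),np.sin(t[2])
T=lambda w:(np.array([[C,s],[-s,C]])@(np.array(w)-t[:2])*1000).round(1)
f=imaging.grab_frame('side')
m=(f.max(2)<60).astype(np.uint8)
n,l,st,ce=cv2.connectedComponentsWithStats(m)
i=l[245,247];print(st[i],ce[i])
c=ce[i]; print('side disc',T(onz('side',c,.034)))
for q in [(-120,-340,22),(-120,340,22)]:pass
W=lambda x,y,z:np.append(np.array([[C,-s],[s,C]])@np.array([x,y])/1000+t[:2],z/1000)
for n in('top','side'):
  print(n,[proj(n,W(*p)).round(1).tolist() for p in [(148,358,58),(-120,358,58),(130,340,22),(148,-358,58),(-47,188,38)]])
E
```

```text
[     0      0    560    420 231271] [281.46845043 208.53046858]
side disc [-74.2  -4.3]
top [[158.5, 133.6], [155.0, 224.7], [167.8, 143.6], [404.2, 131.2], [216.8, 200.1]]
side [[166.6, 252.7], [238.7, 286.6], [176.4, 257.6], [273.9, 130.4], [247.0, 242.5]]
```

Views agree. Descend behind the disc.

>>> send_rows(plan=[[-0.01,-0.02,0.1,-0.02,1],[-0.01,-0.02,0.18,-0.02,1],[-0.01,-0.02,0.24,-0.02,1],[-0.01,-0.02,0.27,-0.02,1],[-0.01,-0.02,0.285,-0.02,1]])

```text
clock: 1.92
tcp_pos: [0.4418, 0.0991, 0.0265]
ee_rot: [0.0, -0.304, 0.953, -0.0]
force: [-0.6, -1.1, -0.3]
finger_gap: 0.0855
finger_force: 0.0
```

```bash
python3 go.py -131 125 15 -143.4
```

```text
t 1.92 tray [-127.7  127.1] z 26.5 toolx -143.5 F [-0.6 -1.1 -0.3] j [-0.04  0.22  2.04 -0.    0.87 -2.23]
shift [0.013 0.001 0.038] turn -0.001
```

>>> send_rows(plan=[[0,0,0.02,0,1],[-0.03,0,0.02,0,1],[-0.07,0,0.02,0,1],[-0.11,0,0.02,0,1],[-0.15,0,0.02,0,1]])

```text
clock: 2.33
tcp_pos: [0.4792, 0.1255, 0.0211]
ee_rot: [0.001, -0.304, 0.953, -0.0]
force: [-1.7, -0.8, -0.0]
finger_gap: 0.0854
finger_force: 0.9
```

```bash
python3 go.py -13 213 15 -143.4
```

```text
t 2.33 tray [-90.9 154.2] z 21.1 toolx -143.5 F [-1.7 -0.8 -0. ] j [ 0.02  0.31  1.94 -0.    0.89 -2.17]
shift [-0.325  0.003  0.021] turn -0.001
```

>>> send_rows(plan=[[0,0,0.02,0,1],[-0.04,0,0.025,0,1],[-0.08,0,0.025,0,1],[-0.12,0,0.025,0,1],[-0.16,0,0.025,0,1]])

```text
clock: 2.75
tcp_pos: [0.517, 0.1529, 0.0125]
ee_rot: [-0.0, -0.304, 0.953, -0.0]
force: [-1.8, -1.1, -0.5]
finger_gap: 0.0852
finger_force: 1.7
```

```bash
python3 go.py -13 213 15 -143.4
```

```text
t 2.75 tray [-53.5 182.3] z 12.5 toolx -143.5 F [-1.8 -1.1 -0.5] j [ 0.07  0.41  1.83 -0.    0.91 -2.12]
shift [-0.17   0.002 -0.009] turn -0.001
```

>>> send_rows(plan=[[-0.03,0,-0.01,0,1],[-0.06,0,-0.01,0,1],[-0.09,0,-0.01,0,1],[-0.11,0,-0.01,0,1],[-0.13,0,-0.01,0,1]])

```text
clock: 3.17
tcp_pos: [0.5489, 0.1754, 0.0155]
ee_rot: [-0.0, -0.304, 0.953, -0.0]
force: [-4.6, -2.9, 3.4]
finger_gap: 0.0852
finger_force: 2.3
```

```bash
python3 - <<'E'
from plant import imaging
import cv2,numpy as np
b=imaging.grab_frame('side')[190:330,140:330]
cv2.imwrite('pics/a2.png',cv2.resize(b,None,fx=4,fy=4,interpolation=cv2.INTER_CUBIC)[:,:,::-1])
E
python3 go.py -13 213 15 -143.4
```

```text
t 3.22 tray [-21.1 205.9] z 15.7 toolx -143.5 F [-1.5 -1.   1.6] j [ 0.1   0.47  1.73  0.    0.95 -2.08]
shift [-0.036  0.003  0.002] turn -0.001
```

View pics/a2.png

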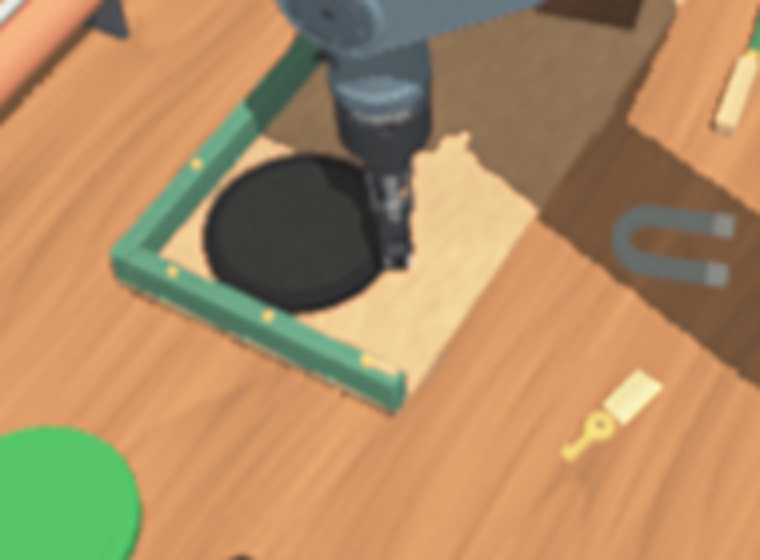

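The disc sits in the cradle, still about 10 mm short of the back batten, and the near cheek's top hides its left edge. I'll push on in small steps and watch the force.

>>> send_rows(plan=[[-0.01,0,0,0,1],[-0.02,0,0,0,1],[-0.03,0,0,0,1],[-0.035,0,0,0,1],[-0.035,0,0,0,1]])

```text
clock: 3.63
tcp_pos: [0.5574, 0.1814, 0.0154]
ee_rot: [0.0, -0.304, 0.953, 0.0]
force: [-1.9, -1.0, 3.4]
finger_gap: 0.0851
finger_force: 1.7
```

```bash
python3 go.py -13 213 15 -143.4
```

```text
t 3.63 tray [-13.7 211.5] z 15.4 toolx -143.6 F [-1.9 -1.   3.4] j [ 0.11  0.48  1.7   0.    0.95 -2.08]
shift [-0.005  0.002  0.001] turn -0.001
```

>>> send_rows(plan=[[-0.005,0,0,0,1],[-0.01,0,0,0,1],[-0.015,0,0,0,1],[-0.02,0,0,0,1],[-0.02,0,0,0,1]])

```text
clock: 4.05
tcp_pos: [0.5613, 0.1843, 0.0152]
ee_rot: [-0.001, -0.304, 0.953, -0.0]
force: [-7.0, -4.9, 7.0]
finger_gap: 0.0855
finger_force: 4.5
```

```bash
python3 - <<'E'
from plant import imaging
import cv2,numpy as np
b=imaging.grab_frame('side')[220:290,160:260]
a=imaging.grab_frame('top')[120:230,150:250]
b=cv2.resize(b,None,fx=5.5,fy=5.5,interpolation=cv2.INTER_CUBIC)
cv2.imwrite('pics/a3.png',b[:,:,::-1])
E
python3 go.py -13 213 15 -143.4
```

```text
t 4.15 tray [ -9.9 214.5] z 15.2 toolx -143.5 F [-6.2 -4.3  6.2] j [ 0.12  0.49  1.69 -0.    0.96 -2.07]
shift [0.011 0.002 0.001] turn -0.001
```

View pics/a3.png

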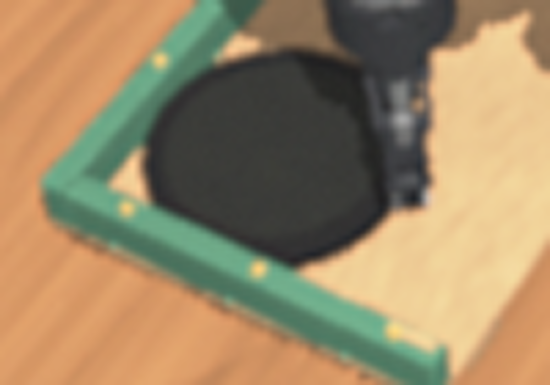

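>>> send_rows(plan=[[-0.005,0,0,0,1],[-0.01,0,0,0,1],[-0.01,0,0,0,1]])

```text
clock: 4.4
tcp_pos: [0.5616, 0.1846, 0.0149]
ee_rot: [-0.004, -0.304, 0.953, -0.001]
force: [-14.6, -12.3, 13.5]
finger_gap: 0.0856
finger_force: 9.8
```

```bash
python3 go.py -13 213 15 -143.4; python3 - <<'E'
from h import *
t=[.5671,-.0304,-.019];C,s=np.cos(t[2]),np.sin(t[2])
W=lambda x,y,z:np.append(np.array([[C,-s],[s,C]])@np.array([x,y])/1000+t[:2],z/1000)
f=imaging.grab_frame('side'); b=cv2.resize(f[220:290,160:260],None,fx=5.5,fy=5.5,interpolation=cv2.INTER_CUBIC)[:,:,::-1].copy()
P=lambda p:tuple(int(v) for v in ((proj('side',W(*p))+[1.2,2.2]+.5-[160,220])*5.5))
a=np.linspace(0,2*np.pi,90)
for z,co in((38,(0,0,255)),):
  cv2.polylines(b,[np.array([P((50+80*np.cos(q),260+80*np.sin(q),z)) for q in a])],True,co,1)
for l in ([(148,358,58),(-120,358,58)],[(130,340,58),(-120,340,58)],[(130,340,58),(130,0,58)],[(130,340,22),(130,0,22)]):
  cv2.line(b,P(l[0]),P(l[1]),(255,0,0),1)
cv2.imwrite('pics/a4.png',b)
E
```

```text
t 4.4 tray [ -9.5 214.8] z 14.9 toolx -143.5 F [-14.6 -12.3  13.5] j [ 0.12  0.5   1.68 -0.    0.97 -2.07]
shift [ 0.013  0.002 -0.   ] turn -0.001
```

View pics/a4.png

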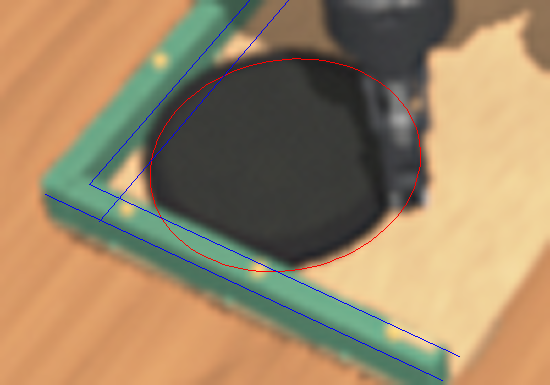

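The disc is locked: pushing 3 mm more moved it 0.5 mm, and the force is near-diagonal, so both walls react. The picture shows it seated against the battens. Next I'll back off, lift and go to the case.

>>> send_rows(plan=[[0.04,0,0,0,1],[0.12,0,0,0,1],[0.16,0,-0.1,0,1],[0.16,0,-0.23,0,1],[0.16,0,-0.36,0,1]])

```text
clock: 4.87
tcp_pos: [0.5244, 0.1586, 0.1235]
ee_rot: [-0.001, -0.303, 0.953, 0.001]
force: [1.8, -0.2, -0.3]
finger_gap: 0.0853
finger_force: 0.0
```

```bash
python3 go.py -140 -187 130 180
```

```text
t 4.87 tray [-46.3 188.2] z 123.5 toolx -143.6 F [ 1.8 -0.2 -0.3] j [ 0.08  0.24  1.77  0.    1.13 -2.11]
shift [ 0.994 -0.821 -0.022] turn 0.318
```

>>> send_rows(plan=[[0.1,-0.08,0,0.06,1],[0.2,-0.165,0,0.12,1],[0.3,-0.25,0,0.18,1],[0.4,-0.33,0,0.24,1],[0.5,-0.41,0,0.3,1]])

```text
clock: 5.28
tcp_pos: [0.4747, -0.0297, 0.1239]
ee_rot: [0.002, -0.006, 1.0, -0.0]
force: [1.2, -1.6, 0.0]
finger_gap: 0.0855
finger_force: 0.0
```

```bash
python3 go.py -140 -187 130 180
```

```text
t 5.28 tray [-92.4  -1.1] z 123.9 toolx -178.2 F [ 1.2 -1.6  0. ] j [-0.31  0.09  1.95  0.    1.1  -1.9 ]
shift [ 0.178 -0.615 -0.021] turn 0.015
```

>>> send_rows(plan=[[0.04,-0.13,0,0,1],[0.08,-0.26,0,0,1],[0.12,-0.39,0,0,1],[0.16,-0.52,0,0,1],[0.17,-0.59,0,0,1]])

```text
clock: 5.7
tcp_pos: [0.4259, -0.2102, 0.124]
ee_rot: [0.001, -0.007, 1.0, -0.001]
force: [0.7, -0.2, 0.4]
finger_gap: 0.0853
finger_force: 0.0
```

```bash
python3 - <<'E'
from plant import imaging
import cv2,numpy as np
a=imaging.grab_frame('top')[115:290,140:420]
cv2.imwrite('pics/a5.png',cv2.resize(a,None,fx=2.85,fy=2.85,interpolation=cv2.INTER_CUBIC)[:,:,::-1])
E
python3 go.py -140 -187 15 180
```

```text
t 5.75 tray [-137.1 -185. ] z 124.3 toolx -178.2 F [-1.1 -3.3  0.5] j [-0.71  0.09  1.95 -0.    1.1  -2.29]
shift [ 0.011 -0.005  0.364] turn 0.016
```

View pics/a5.png

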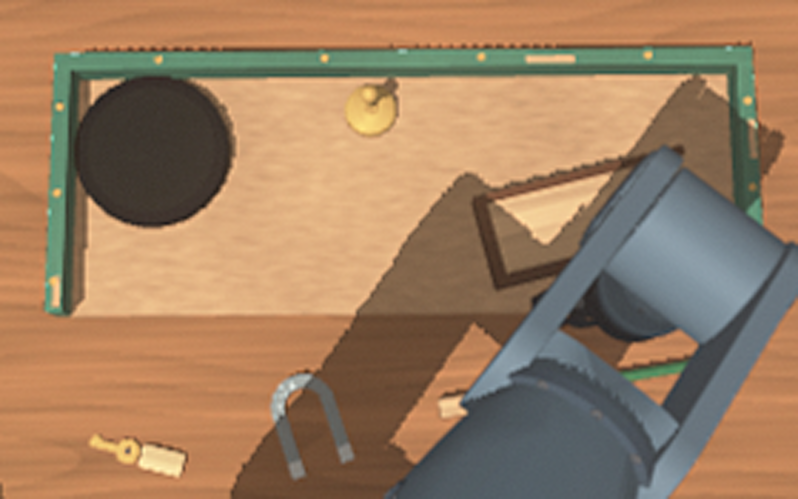

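The disc, at about (154,151), touches both the back batten and the left cheek. The gripper is in front of the case and clear of the glass rod. Now I'll lower it.

>>> send_rows(plan=[[0,0,0.1,0.016,1],[0,0,0.2,0.016,1],[0,0,0.28,0.016,1],[0,0,0.33,0.016,1],[0,0,0.36,0.016,1]])

```text
clock: 6.17
tcp_pos: [0.426, -0.2054, 0.0134]
ee_rot: [-0.0, 0.008, 1.0, 0.001]
force: [-0.1, 0.0, 0.3]
finger_gap: 0.0853
finger_force: 0.0
```

```bash
python3 go.py -90 -187 16 180; python3 - <<'E'
from h import *
t=[.5671,-.0304,-.019];C,s=np.cos(t[2]),np.sin(t[2])
w=onz('top',(154.5/2.85-.5+140,151.5/2.85-.5+115),.038)
print(np.array([[C,s],[-s,C]])@(w-t[:2]))
E
```

```text
t 6.17 tray [-137.8 -177.6] z 13.4 toolx 180.2 F [-0.1  0.   0.3] j [-0.7   0.29  1.99  0.    0.86 -2.26]
shift [-0.159 -0.032 -0.009] turn 0.002
[0.05028526 0.25709335]
```

>>> send_rows(plan=[[-0.05,-0.01,-0.005,0,1],[-0.09,-0.02,-0.008,0,1],[-0.13,-0.03,-0.008,0,1],[-0.17,-0.03,-0.008,0,1],[-0.21,-0.03,-0.008,0,1]])

```text
clock: 6.58
tcp_pos: [0.4899, -0.2159, 0.0181]
ee_rot: [-0.0, 0.007, 1.0, 0.0]
force: [-4.0, 1.8, 3.5]
finger_gap: 0.0853
finger_force: 2.1
```

```bash
python3 go.py 24 -187 16 180
```

```text
t 6.58 tray [ -73.7 -186.9] z 18.1 toolx 180.3 F [-4.   1.8  3.5] j [-0.64  0.39  1.84 -0.    0.92 -2.19]
shift [-0.326 -0.002  0.007] turn 0.002
```

>>> send_rows(plan=[[-0.03,0,0.005,0,1],[-0.06,0,0.005,0,1],[-0.09,0,0.005,0,1],[-0.12,0,0.005,0,1],[-0.15,0,0.005,0,1]])

```text
clock: 7.0
tcp_pos: [0.5351, -0.2169, 0.0162]
ee_rot: [0.0, 0.008, 1.0, -0.0]
force: [-2.0, 0.5, -0.0]
finger_gap: 0.0857
finger_force: 1.3
```

```bash
python3 go.py 24 -187 16 180
```

```text
t 7.0 tray [ -28.5 -187. ] z 16.2 toolx 180.2 F [-2.   0.5 -0. ] j [-0.59  0.47  1.73  0.    0.95 -2.15]
shift [-0.175 -0.001  0.001] turn 0.002
```

>>> send_rows(plan=[[-0.03,0,0,0,1],[-0.06,0,0,0,1],[-0.09,0,0,0,1],[-0.11,0,0,0,1],[-0.13,0,0,0,1]])

```text
clock: 7.42
tcp_pos: [0.5737, -0.2175, 0.0163]
ee_rot: [-0.0, 0.007, 1.0, -0.0]
force: [-5.8, 0.3, 3.0]
finger_gap: 0.0855
finger_force: 2.4
```

```bash
python3 - <<'E'
from plant import imaging
import cv2,numpy as np
a=imaging.grab_frame('top')[125:240,240:420];b=imaging.grab_frame('side')[125:240,210:390]
cv2.imwrite('pics/a6.png',cv2.resize(np.vstack([a,b]),None,fx=2.6,fy=2.6,interpolation=cv2.INTER_CUBIC)[:,:,::-1])
E
python3 go.py 24 -187 16 180
```

```text
t 7.52 tray [  11.2 -187.1] z 16.5 toolx 180.3 F [ 0.3 -0.8  0.2] j [-0.56  0.53  1.63  0.    0.98 -2.11]
shift [-0.043  0.     0.002] turn 0.002
```

View pics/a6.png

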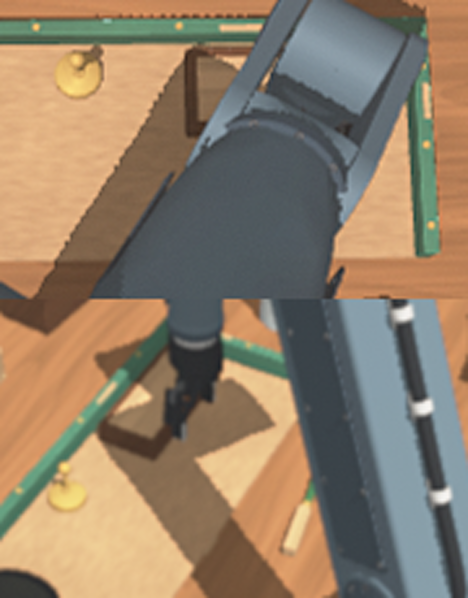

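The case is squared up by the fingers, its left end at (195,90) is almost at the batten, and the cap is untouched. Now I'll press it home, going by the force.

>>> send_rows(plan=[[-0.02,0,0,0,1],[-0.03,0,0,0,1],[-0.04,0,0,0,1],[-0.045,0,0,0,1],[-0.045,0,0,0,1]])

```text
clock: 7.93
tcp_pos: [0.587, -0.2176, 0.0163]
ee_rot: [0.0, 0.007, 1.0, -0.0]
force: [-0.6, 0.5, 1.3]
finger_gap: 0.0856
finger_force: 1.0
```

```bash
python3 go.py 24 -187 16 180
```

```text
t 7.93 tray [  23.4 -186.8] z 16.3 toolx 180.2 F [-0.6  0.5  1.3] j [-0.54  0.55  1.59  0.    1.   -2.1 ]
shift [-0.002 -0.001  0.001] turn 0.002
```

>>> send_rows(plan=[[-0.005,0,0,0,1],[-0.01,0,0,0,1],[-0.015,0,0,0,1],[-0.02,0,0,0,1],[-0.02,0,0,0,1]])

```text
clock: 8.35
tcp_pos: [0.5883, -0.2173, 0.0163]
ee_rot: [-0.005, 0.008, 1.0, 0.001]
force: [-23.7, 2.7, 18.1]
finger_gap: 0.0855
finger_force: 11.8
```

```bash
python3 go.py 24 -187 16 180
```

```text
t 8.35 tray [  24.8 -186.4] z 16.3 toolx 180.2 F [-23.7   2.7  18.1] j [-0.54  0.56  1.58 -0.    1.01 -2.09]
shift [ 0.003 -0.002  0.001] turn 0.002
```

Blocked at x = 24.8 against an expected 24, with one pad carrying half the force, so the case is flush. I'll back off, lift and check with numbers.

>>> send_rows(plan=[[0.04,0,0,0,1],[0.13,0,0,0,1],[0.2,0,-0.1,0,1],[0.2,0,-0.23,0,1],[0.2,0,-0.36,0,1]])

```text
clock: 8.77
tcp_pos: [0.5311, -0.2161, 0.1242]
ee_rot: [-0.001, 0.008, 1.0, 0.001]
force: [1.2, -1.3, -0.0]
finger_gap: 0.0852
finger_force: 0.0
```

>>> send_rows(plan=[[0.05,0.1,-0.05,0,1],[0.1,0.22,-0.1,0,1],[0.13,0.34,-0.15,0,1],[0.15,0.46,-0.2,0,1],[0.15,0.58,-0.25,0,1]])

```text
clock: 9.18
tcp_pos: [0.4896, -0.0406, 0.2003]
ee_rot: [0.001, 0.008, 1.0, -0.0]
force: [1.1, -0.2, -0.2]
finger_gap: 0.0854
finger_force: 0.0
```

>>> send_rows(plan=[[0.0,0.12,0,0,1],[0,0.25,0,0,1],[0,0.38,0,0,1],[0,0.5,0,0,1],[0,0.5,0,0,1]])

```text
clock: 9.6
tcp_pos: [0.4925, 0.1137, 0.1998]
ee_rot: [0.001, 0.005, 1.0, 0.002]
force: [-0.3, -0.1, -0.5]
finger_gap: 0.0851
finger_force: 0.0
```

```bash
python3 go.py; python3 - <<'E'
from h import *
t=[.5671,-.0304,-.019];C,s=np.cos(t[2]),np.sin(t[2]);A=np.array([[C,-s],[s,C]])
T=lambda uv,z:(A.T@(onz('top',uv,z)-t[:2])*1000).round(1)
f=imaging.grab_frame('top'); cv2.imwrite('pics/end.png',f[:,:,::-1]); g0=cv2.imread('pics/top0.png')[:,:,::-1]
hsv=cv2.cvtColor(f,cv2.COLOR_RGB2HSV)
def comp(m,name,z):
    m=cv2.morphologyEx(m.astype(np.uint8),cv2.MORPH_OPEN,np.ones((2,2)))
    n,l,st,ce=cv2.connectedComponentsWithStats(m)
    for i in range(1,n):
        if st[i,4]>300 and 150<ce[i][0]<410 and 125<ce[i][1]<235:
            cs=cv2.findContours((l==i).astype(np.uint8),0,2)[0][0]
            r=cv2.minAreaRect(cs);print(name,st[i],ce[i].round(1),[T(p,z) .tolist() for p in cv2.boxPoints(r)])
            if name=='disc':(c,_,_)=cv2.fitEllipse(cs);print(T(c,z))
comp(f.max(2)<70,'disc',38)
lid=(f[...,0]>1.15*f[...,2])&(f.max(2)<115)&(f.max(2)>40)
comp(lid,'case dark',54)
# columns: case, rows of brightness at back batten
for u in (320,340,360,380): print(u,[tuple(int(v) for v in f[v,u]) for v in range(136,152,1)])
d=np.abs(f.astype(int)-g0).max(2); 
for nm,(u0,v0,u1,v1) in dict(cap=(258,140,284,166),key=(168,262,210,286),mag=(232,244,268,286),rod=(290,236,394,264),cover=(70,208,118,252),jar=(436,150,492,196),esc=(432,198,512,246)).items():
    a=g0[v0:v1,u0:u1].copy();best=cv2.matchTemplate(f[v0-8:v1+8,u0-8:u1+8].copy(),a,cv2.TM_CCOEFF_NORMED)
    print(nm,[int(x)-8 for x in cv2.minMaxLoc(best)[3]],round(best.max(),2))
E
```

```text
t 9.6 tray [-77.3 142.7] z 199.8 toolx 180.5 F [-0.3 -0.1 -0.5] j [-0.01  0.05  1.81  0.    1.27 -1.57]
case dark [308 139  79  35 348] [335.3 165. ] [[-15239.3, 2806.5], [-19377.3, 4585.6], [-14653.2, 14903.1], [-10624.7, 13031.8]]
320 [(108, 151, 121), (95, 139, 111), (101, 102, 79), (124, 79, 56), (128, 82, 58), (165, 120, 86), (230, 179, 131), (235, 193, 142), (226, 182, 134), (229, 186, 138), (234, 194, 142), (241, 204, 150), (245, 212, 155), (244, 210, 153), (244, 210, 153), (245, 210, 153)]
340 [(218, 181, 135), (122, 139, 110), (111, 97, 75), (134, 86, 60), (117, 75, 53), (188, 142, 103), (237, 191, 140), (231, 187, 138), (221, 175, 127), (223, 178, 132), (230, 185, 137), (239, 199, 147), (241, 204, 150), (241, 204, 148), (241, 204, 149), (240, 202, 149)]
360 [(108, 151, 121), (87, 118, 94), (107, 80, 59), (123, 79, 56), (114, 76, 54), (178, 133, 97), (226, 176, 130), (229, 185, 136), (230, 186, 137), (225, 181, 134), (225, 181, 134), (231, 190, 139), (236, 195, 143), (237, 195, 144), (237, 196, 144), (234, 194, 142)]
380 [(110, 158, 126), (94, 121, 96), (100, 67, 48), (121, 78, 56), (109, 69, 49), (192, 148, 108), (232, 185, 138), (226, 182, 134), (228, 184, 136), (229, 185, 137), (224, 179, 132), (226, 180, 132), (229, 185, 135), (233, 190, 140), (234, 191, 141), (234, 193, 142)]
cap [5, 0] 0.56
key [-8, -8] 0.08
mag [0, 0] 0.24
rod [6, -1] 0.6
cover [0, 0] 0.94
jar [0, 0] 1.0
esc [0, 0] 1.0
```

The case's back edge borders the batten directly at row 138 in every column from 320 to 380, so it is flush and parallel. The tool's contact forces came only from the two pushes.

```bash
python3 -c "
from plant import robot
print(robot.sign_off())"
```

```text
the job is handed in; nothing more can be done
None
```

I handed the job in at about 9.6 s with the disc pushed into the back left corner, touching both the batten and the cheek, and the rod case flush along the back batten. No other apparatus was seen or felt to move, but the last automatic check couldn't confirm the cap, key, magnet and glass rod (poor image match), and the judge returned no verdict.

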